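# Dial the code on a lock box and slide its lid open

## Task

Open the locked pod box: turn its dials to the code, 5 on the left dial and 1 on the right dial. The lock is worn and each dial may give a little before or after its number, so turn gently past it by feel: the lid springs a small step towards you when the left dial is right and a second step when the right dial is right; stop turning a dial as soon as its step comes and never force a dial or the lid against the catches. Then slide the lid fully open by its handle and let go, leaving the other kitchen things where they stand.

Things in the scene. Friction and masses are not known exactly. Their poses are not given: they have to be found in the camera images.
- lockbox: Wooden box fixed to the worktop, 234 mm deep (its x) by 220 mm wide. Its far part is under an aluminium lock plate, top 80 mm above the worktop. Origin at worktop height; x points away from the robot, y left, z up. The dials' axes stand at box x = +66 mm, y = +57 mm (left) and -57 mm (right). The lid covers the near part and slides along box -x.
- dial_left (a joint): Turn of the left dial, rad, grows clockwise from above. Value = 0.45 x number; pointer direction = 1.35 - value, counterclockwise from box x. Starts at 1.0 to 1.6, stops at -0.15 and 2.85. Its catch drops in at 2.25 (number 5) give or take up to 0.2, with play of about 0.06 either side. Friction about 0.04 N m; stays where it is left.
- dial_right (a joint): Turn of the right dial; build, scale and sense as the left one. Starts at 1.1 to 1.7. Its catch drops in at 0.45 (number 1) give or take up to 0.2, with play of about 0.06 either side; it can do so only once the left catch has. If a catch enters only partly (lid short of its step), turn a touch further the same way.
- dial_left_grip (a point): On the left dial's axis, 110.5 mm above the worktop, a good TCP height; x axis along the grip bar to its pointer end. Dial: steel disc 60 mm wide, top 88.5 mm up, with a dark upright bar 46 mm long, 12 mm thick, top 115.5 mm up, white pointer line at one end. Seven marks round the far side, 0.45 rad apart: a bar for 0 at the left, then 1 to 6 pips; 3 is straight along box x.
- dial_right_grip (a point): The same on the right dial.
- lid (a joint): How far the lid has slid along box -x, m: 0 shut, 0.075 at its open stop. A spring urges it open with about 1.5 N net. Locked it rests near 0.0005; when the left catch drops in it jumps to about 0.0085 and the left dial is trapped; when the right one follows it jumps to about 0.026 and is free. From there it slides by hand with up to 3 N and stays where it is left.
- lid_handle (a point): Centre of the lid's dark wooden handle bar: 70 mm long along box y, 12 mm thick along box x, 28 mm tall, top 89.5 mm above the worktop, lid surface at 62 mm. This centre is 75.5 mm above the worktop and, with the lid shut, at box x = -45 mm, y = 0.
- catch_left: Small steel stud on the lid, 10 x 8 x 11 mm, hidden under the lock plate; origin at its centre. It drops into a slotted disc on the left dial's spindle. A dial turned on after that presses on it with a lever arm of about 20 mm, so 0.5 N m is 25 N.
- catch_right: The same for the right dial; it meets its disc 8 mm of lid travel later than the left one.
- garlic: garlic bulb, 53 mm, loose bystander
- onion: onion, 80 mm, loose bystander
- mug: white mug with red-brown inside, 120 mm with its handle, 98 mm tall, loose bystander
- spice_jar: spice jar with green cap, 106 mm tall, loose bystander at the back
- mill: wooden pepper mill, 160 mm tall, loose bystander at the back

How it is judged:
By the outcome, as a careful person would: the job done as asked, in the order asked, and still so for the second after the job is handed in, with the robot touching nothing.
It also fails if it takes over 64 s, if anything falls off the work surface, if the arm or the gripper's body presses on something with over 40 N, if the wrist force passes 120 N, or if a joint passes its speed limit or range.

## Robot

A 6-joint arm with a two-finger parallel gripper is mounted at the origin on a cart in front of the work surface, level with it; the furniture and walls round the work are solid. World frame = base frame: x ahead of the robot, y to its left, z up, the work surface at z = 0. Lengths are in m, angles in rad, forces in N, time in s.
With the tool pointing down it reaches from about 0.35 to 0.85 m from the base axis. Payload 8.1 kg.
Tool frame: the origin (TCP) lies between the finger pads, 19 mm behind the fingertips; this is the grasp point; z points along the fingers, y is the line along which they close (so a half turn about z gives the same grasp; the last joint's range is limited). The gripper opens to 93 mm and grips with 3 to 60 N. Pads are 15 mm wide; open, the fingers measure 128 mm over their backs; the gripper's body (75 mm by 188 mm) begins 65 mm behind the grasp point.
Start: joints at [1.262, 0.13, 1.488, -0, 1.523, -0.085], TCP at [0.133, 0.585, 0.237] pointing down, gripper open.
Joint ranges: [-2.96, 2.96], [-0.89, 2.26], [0.02, 2.5], [-1.34, 4.48], [0, 2.73], [-2.66, 2.66]. Speed limits (rad/s): [2.39, 2.39, 2.79, 3.14, 3.14, 3.14].

## Interface

Orientations are given as a rotation vector (axis times angle).
In Python, from plant import robot, readout, read_camera gives the robot as it stands (robot), with the cameras as plain functions and the readings (readout).
- The arm moves only by the shell command python3 inch.py 'ROWS' [FORCE]. ROWS is one flat JSON list of numbers that holds 1 to 20 rows one after another, with no inner brackets; each row has 5 numbers: the finger opening in m, then dx, dy, dz in shares of the most that a row can go, 1 being 50 mm, then a turn about the tool's z in a scale on which 1.0 is pi rad; each row shifts and turns the commanded pose from where the row before left it, along the tool's axes as they then stand; what a row does not reach is not made up. A row lasts 1/10 s, in which the tool goes at most 0.05 m and 0.15 rad, less where a joint would pass 70% of its speed; a pose out of reach is approached as far as the arm can. The fingers move at their own pace and stop on an object; FORCE is the grip in N (left out, the last holds). Time passes only in rows, so rows that do not move let the fingers close. It prints the time, the measured TCP pose, the force, the opening and the grip force at its end. Shift and turn numbers lie between -1 and 1, and a call with a number outside is refused. Input that does not fit is refused with a message, and nothing moves.
- readout.read_state(): the state, without advancing time (a new reading comes with each control period).
- read_camera(name): name is "scene" or "side" or "wrist"; returns a dict with "image" (384x512x3 uint8, red, green, blue), "fx", "fy", "cx", "cy" (pixels), "R" (3x3) and "t" (3): a world point X has camera coordinates R X + t. Camera axes: x right, y down, z forward; pixel columns grow to the right and rows downward; lengths in m; the calibration is good to about 2 mm. A picture is of the moment at which its call begins. There is no depth.
- robot.close_job(): hands the job in; it is judged then, once.
The state is a dict: "t": time; "q": joint angles; "dq": joint speeds; "joint_torque": joint torques, N m; "tool_pos": TCP position; "orientation": TCP orientation; "force": force on the tool from outside, world axes, zero at the start; "wrist_torque": the same for the moment, N m; "opening": finger opening in m; "gripper_force": force on a finger pad.
Only numpy, scipy, OpenCV 4.12 (cv2) and the standard library are available. Lean on these libraries where they do the work, as an engineer would, in place of code of your own. Each camera call takes 0.05 s, during which the arm holds its last target. There are 200 camera calls.

## Working session

There is one attempt and no reset: what is moved stays moved. The work goes in short steps, Python scripts to look and compute and a shell command to move; the robot and the scene stay as the last step left them, time stands still between calls to the robot, and variables do not carry over. Pictures are saved under pics/ and viewed, at most 10 in all, crops included, and the job is handed in when it is done.

```bash
ls; mkdir -p pics; python3 - <<'E'
from plant import robot, readout, read_camera
import cv2, numpy as np
s=readout.read_state(); print(s['t'],s['tool_pos'],s['orientation'],s['force'])
for n in ["scene","side"]:
    c=read_camera(n); cv2.imwrite(f'pics/{n}0.png',c['image'][:,:,::-1]); np.savez(f'pics/{n}0.npz',**c)
    print(n,c['fx'],c['cx'],c['cy'],-np.array(c['R']).T@c['t'])
E
```

```text
inch.py
pics
plant.py
0.0 [0.13295987 0.58453961 0.23639832] [-3.50733399e-01 -3.12158146e+00  2.75394715e-03] [-0.18786256 -0.67711169 -0.4745834 ]
scene 444.5129288418693 246.84500303209626 192.9034143683175 [-0.42449394 -0.865148    1.07008801]
side 439.8696877732098 259.34473174547514 190.8063829311188 [ 0.31438778 -1.08156823  0.59262471]
```

View pics/scene0.png

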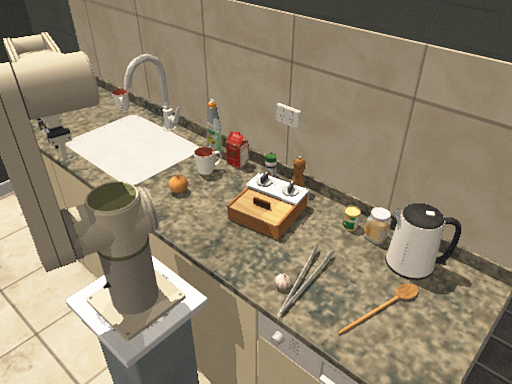

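View pics/side0.png

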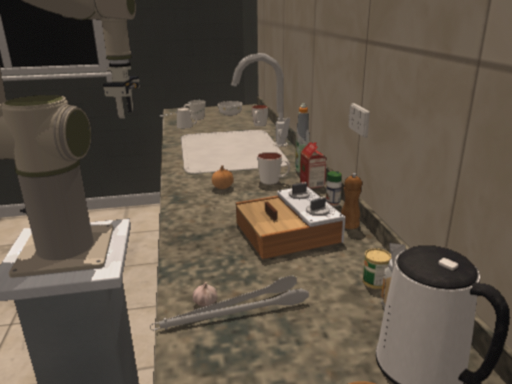

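The scene view shows the box with its handle at about (262,203) and dials at (265,181) and (290,190). The side view shows the handle at about (271,211) and dials at (300,190) and (318,206). I'll triangulate these roughly, then use the wrist camera.

```bash
cat > h.py <<'E'
import numpy as np, cv2
from plant import robot, readout, read_camera
def ray(c,u,v):
    R=np.array(c['R']);d=R.T@np.array([(u-c['cx'])/c['fx'],(v-c['cy'])/c['fy'],1.]);return -R.T@np.array(c['t']),d
def plane(c,u,v,z):
    o,d=ray(c,u,v);return o+d*(z-o[2])/d[2]
def proj(c,X):
    p=np.array(c['R'])@np.array(X)+c['t'];return np.array([c['fx']*p[0]/p[2]+c['cx'],c['fy']*p[1]/p[2]+c['cy']])
def snap(n,f):
    c=read_camera(n);cv2.imwrite(f'pics/{f}.png',c['image'][:,:,::-1]);np.savez(f'pics/{f}.npz',**c);return c
def load(f): return dict(np.load(f'pics/{f}.npz'))
E
python3 - <<'E'
from h import *
a,b=load('scene0'),load('side0')
for n,p,q,z in [('handle',(262,203),(271,211),.0755),('dl',(265,180),(300,190),.105),('dr',(290,189),(318,207),.105),('mug',(205,162),(269,168),.05),('jar',(271,163),(334,185),.06)]:
    print(n,plane(a,*p,z).round(3),plane(b,*q,z).round(3))
E
```

```text
(no output)
```

Units first: shifts go in shares of 50 mm and turns go in shares of pi rad. So -0.033 m is -0.66, -0.032 m is -0.64.

```bash
python3 inch.py '[0.05,-0.66,-0.64,-0.08,0,0.05,-0.66,-0.64,-0.08,0,0.05,-0.66,-0.64,-0.08,0,0.05,-0.66,-0.64,-0.08,0,0.05,-0.66,-0.64,-0.08,0,0.05,-0.66,-0.64,-0.08,0,0.05,-0.66,-0.64,-0.08,0,0.05,-0.66,-0.64,-0.08,0,0.05,-0.66,-0.64,-0.08,0,0.05,-0.66,-0.64,-0.08,0,0.05,-0.66,-0.64,-0.08,0,0.05,-0.66,-0.64,-0.08,0,0.05,-0.66,-0.64,-0.08,0,0.05,-0.66,-0.64,-0.08,0,0.05,-0.66,-0.64,-0.08,0,0.05,-0.66,-0.64,-0.08,0]'; python3 - <<'E'
from h import *
snap('wrist','w1'); c=load('w1'); s=readout.read_state(); print(s['q'],s['tool_pos'],-c['R'].T@c['t'])
from scipy.spatial.transform import Rotation as R
print(R.from_rotvec(s['orientation']).as_matrix().round(3))
E
```

```text
t: 1.7
tool_pos: [0.5349, -0.0332, 0.3012]
orientation: [-0.351, -3.121, -0.0]
force: [0.0, 1.8, 0.5]
opening: 0.0499
gripper_force: 0.0
[-0.16497219 -0.05461167  1.56343188 -0.00306921  1.63194799 -1.50876427] [ 0.53724772 -0.03865299  0.30078843] [ 0.451429   -0.01478296  0.44776113]
[[-0.974  0.225  0.   ]
 [ 0.225  0.974 -0.003]
 [-0.001 -0.003 -1.   ]]
```

View pics/w1.png

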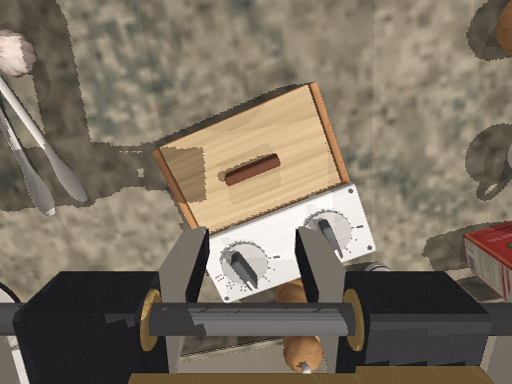

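The wrist view shows the whole box: handle at (252,169), right dial at (243,265), left dial at (330,234). The box is rotated slightly. I'll look at an enlarged crop for the pointers.

```bash
python3 - <<'E'
from h import *
c=load('w1');im=c['image'][:,:,::-1]
cv2.imwrite('pics/w1c.png',cv2.resize(im[195:305,195:385],None,fx=4.2,fy=4.2,interpolation=cv2.INTER_CUBIC))
hsv=cv2.cvtColor(im.copy(),cv2.COLOR_BGR2HSV)
# handle dark
m=((hsv[:,:,2]<120)&(hsv[:,:,1]>90)).astype(np.uint8); m[:145]=0;m[190:]=0;m[:,:215]=0;m[:,290:]=0
n,l,st,ce=cv2.connectedComponentsWithStats(m)
i=1+np.argmax(st[1:,4]);print('handle',st[i],ce[i]); 
r=cv2.minAreaRect(np.argwhere(l==i)[:,::-1].astype(np.float32));print(r)
print(plane(c,*ce[i],.0845),plane(c,*ce[i],.0895))
# bars dark low sat
m=((hsv[:,:,2]<95)).astype(np.uint8)
for x0,x1,y0,y1 in [(220,262,243,295),(310,348,210,262)]:
    k=np.zeros_like(m);k[y0:y1,x0:x1]=m[y0:y1,x0:x1]
    n,l,st,ce=cv2.connectedComponentsWithStats(k);i=1+np.argmax(st[1:,4]);print(st[i],ce[i],cv2.minAreaRect(np.argwhere(l==i)[:,::-1].astype(np.float32)),plane(c,*ce[i],.1155),plane(c,*ce[i],.105))
# plate
m=((hsv[:,:,2]>130)&(hsv[:,:,1]<25)).astype(np.uint8);m[:,:190]=0;m[:,380:]=0;m[:180]=0;m[305:]=0
n,l,st,ce=cv2.connectedComponentsWithStats(m);print(st[st[:,4]>50],ce[st[:,4]>50])
E
```

```text
handle [224 154  55  32 418] [249.26315789 167.01674641]
((251.0, 169.0), (13.370064735412598, 58.30833435058594), 68.19859313964844)
[ 0.53559932 -0.0370068   0.0845    ] [ 0.53444079 -0.03670091  0.0895    ]
[230 252  27  34 281] [243.22775801 265.39857651] ((244.75001525878906, 269.25), (38.18376159667969, 14.849241256713867), 45.0) [ 0.64512999 -0.06945147  0.1155    ] [ 0.65125126 -0.07117909  0.105     ]
[318 220  13  20 111] [323.32432432 225.99099099] ((325.6000061035156, 228.70004272460938), (19.677396774291992, 10.28591251373291), 63.43495178222656) [0.61542694 0.03253535 0.1155    ] [0.62060954 0.03403069 0.105     ]
[[     0      0    512    384 187657]
 [   206    184    170    119   8950]] [[254.03787229 189.12878816]
 [286.14346369 241.20960894]]
```

View pics/w1c.png

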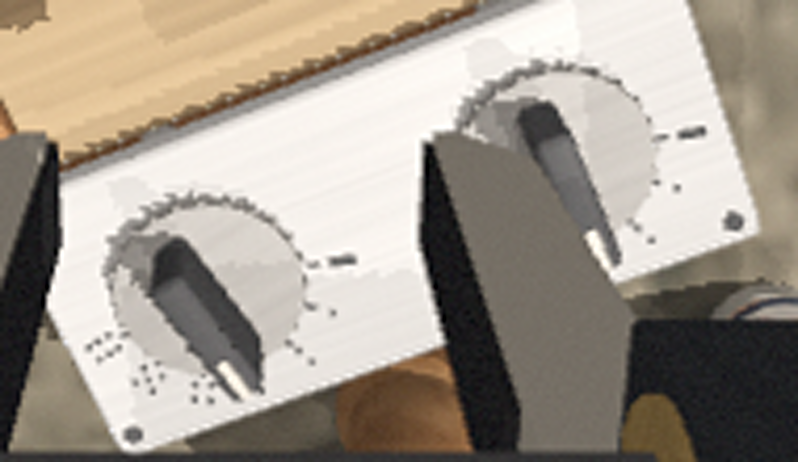

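The crop shows both pointers: the right one ends near crop (235,385), about 3.3–3.6 marks round, and the left one ends near (600,255). The screw holes, plate corners and disc rims are also clear. I'll compute the box pose from these.

```bash
python3 - <<'E'
from h import *
c=load('w1')
P=lambda x,y,z:plane(c,195+x/4.2,195+y/4.2,z)[:2].round(4)
fr,fl=P(758,230,.08),P(132,452,.08);print('farR',fr,'farL',fl,np.linalg.norm(fr-fl),'yaw',np.arctan2(*(fr-fl)[::-1])-np.pi/2)
dr,dl=P(208,289,.0885),P(560,152,.0885);print('dr',dr,'dl',dl,np.linalg.norm(dr-dl),np.arctan2(*(dl-dr)[::-1])-np.pi/2)
for n,a,b in [('R',(163,285),(238,385)),('L',(548,140),(605,255))]:
    A,B=P(*a,.1155),P(*b,.1155);print(n,A,B,np.linalg.norm(A-B),(A+B)/2,np.arctan2(*(B-A)[::-1]))
# handle axes from two views: ends
y=.15
print(c['fx'])
E
```

```text
farR [0.6817 0.0989] farL [ 0.7177 -0.1115] 0.21345763045625707 yaw 0.16946165128762614
dr [ 0.659  -0.0717] dl [0.6372 0.0414] 0.1151818128004591 0.1904145733073752
R [ 0.6393 -0.0797] [ 0.6764 -0.0662] 0.03947986828752094 [ 0.65785 -0.07295] 0.34898740695642133
L [0.6189 0.0345] [0.6577 0.0448] 0.040143866281164245 [0.6383  0.03965] 0.2594791573031601
313.50137077469975
```

In the tool's units: -0.0293 m is -0.586, 0.0127 m is 0.254, -0.122 rad / 3.1416 = -0.0388.

```bash
python3 inch.py '[0.05,0,0,0,-0.0388,0.05,0,0,0,-0.0388,0.05,0,0,0,-0.0388,0.05,0,0,0,-0.0388,0.05,-0.586,0.254,0.5,0,0.05,-0.586,0.254,0.5,0,0.05,-0.586,0.254,0.5,0,0.05,-0.586,0.254,0.5,0,0.05,0,0,0,0,0.05,0,0,0,0]'; python3 - <<'E'
from h import *
c=snap('wrist','w2'); s=readout.read_state(); print(s['q'],s['tool_pos'],s['orientation'],s['force'])
for p in [(.6375,.0405,.1155),(.6375+.023*np.cos(.26),.0405+.023*np.sin(.26),.1155),(.6375-.023*np.cos(.26),.0405-.023*np.sin(.26),.1155)]: print(proj(c,p))
E
```

```text
t: 2.75
tool_pos: [0.6333, 0.0487, 0.1995]
orientation: [0.415, -3.11, -0.0]
force: [-0.3, -0.1, 1.2]
opening: 0.0501
gripper_force: 0.0
[-4.73952216e-03  2.44553344e-01  1.42548643e+00 -3.17845052e-04
  1.47233594e+00 -1.83995402e+00] [0.63389533 0.04808275 0.20143267] [ 4.14079028e-01 -3.11335802e+00  3.24171704e-04] [-0.67553466  1.16906528  0.71236637]
[239.95183436 207.3580399 ]
[240.11856187 234.06822289]
[239.77562573 179.12895804]
```

View pics/w2.png

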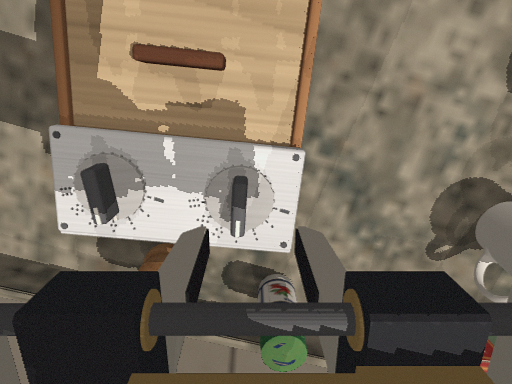

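The wrist view shows the left bar running from (240,176) to (237,238), with the pointer end at the bottom. This is close to the prediction. The plate corners are near (52,127), (305,151), (291,251) and (60,231). I'll refine from these.

```bash
python3 - <<'E'
from h import *
c=load('w2')
P=lambda p,z:plane(c,*p,z)[:2].round(4)
cor=[P(p,.08) for p in [(52,127),(305,151),(291,251),(60,231)]];print(*cor)
yaw=lambda a,b:np.arctan2(*(b-a)[::-1])
print('edges yaw',yaw(cor[0],cor[1])-np.pi/2,yaw(cor[3],cor[2])-np.pi/2,yaw(cor[0],cor[3]),yaw(cor[1],cor[2]))
s=[P(p,.08) for p in [(57,134),(297,157),(283,244),(66,226)]];print('screws',*s,yaw(s[0],s[1])-np.pi/2,yaw(s[3],s[2])-np.pi/2, 'plate mid',np.mean(s,0),np.mean(cor,0))
g=cv2.cvtColor(c['image'],cv2.COLOR_RGB2GRAY)
for n,(x0,x1,y0,y1) in {'L':(226,252,174,242),'R':(78,124,160,226)}.items():
    m=np.zeros_like(g);m[y0:y1,x0:x1]=(g[y0:y1,x0:x1]<85);nn,l,st,ce=cv2.connectedComponentsWithStats(m);i=1+np.argmax(st[1:,4])
    q=np.argwhere(l==i)[:,::-1].astype(np.float32);vx,vy,a,b=cv2.fitLine(q,2,0,.01,.01).ravel()
    A,B=P((a-20*vx,b-20*vy),.1155),P((a+20*vx,b+20*vy),.1155);print(n,st[i],ce[i],yaw(A,B),P(ce[i],.1155),P(ce[i],.11))
for _ in range(2): print(readout.read_state()['tool_pos']); read_camera('wrist')
E
```

```text
[ 0.6225 -0.1275] [0.5862 0.0835] [0.6808 0.1005] [ 0.7172 -0.1127]
edges yaw 0.17037016109867276 0.16910122600137711 0.15502895426770022 0.17780622924867898
screws [ 0.6273 -0.1229] [0.593  0.0785] [0.6758 0.091 ] [ 0.7106 -0.1077] 0.1686893401758902 0.17337995035213916 plate mid [ 0.651675 -0.015275] [ 0.651675 -0.01405 ]
L [230 176  18  61 557] [238.14901257 195.33931777] -3.0501056367182855 [0.6282 0.0366] [0.6301 0.0369]
R [  80  163   39   61 1415] [100.00848057 189.60918728] 0.43487857018321296 [ 0.6516 -0.0674] [ 0.654  -0.0696]
[0.63389533 0.04808275 0.20143267]
[0.63431114 0.04778247 0.20268279]
```

In the tool's units: 0.022 m is 0.44, -0.008 m is -0.16, 0.05 rad / 3.1416 = 0.0159.

```bash
python3 inch.py '[0.05,-0.05,-0.16,0,0.0159,0.05,0,0,0.44,0,0.05,0,0,0.44,0,0.05,0,0,0.44,0,0.05,0,0,0.44,0,0.05,0,0,0,0,0.05,0,0,0,0,0.05,0,0,0,0]' 12; cat > look.py <<'E'
# lid position along box -x from the handle in a camera; exit 1 when it exceeds the threshold
import sys
from h import *
name=sys.argv[1]; thr=float(sys.argv[2]); 
YAW=.17; O=np.array([.6488,-.0152])-.066*np.array([np.cos(YAW),np.sin(YAW)]); bx=np.array([np.cos(YAW),np.sin(YAW)]); by=np.array([-bx[1],bx[0]])
c=read_camera(name); im=c['image']; hsv=cv2.cvtColor(im,cv2.COLOR_RGB2HSV)
R=lambda x,y,z:proj(c,[*(O+x*bx+y*by),z])
roi=np.array([R(-.015,-.05,.09),R(-.015,.05,.09),R(-.09,.05,.07),R(-.09,-.05,.07)]).astype(np.int32)
k=np.zeros(im.shape[:2],np.uint8);cv2.fillPoly(k,[roi],1)
m=k*((hsv[:,:,2]<110)&(hsv[:,:,1]>60)).astype(np.uint8)
if name!='wrist': m=k*(hsv[:,:,2]<75).astype(np.uint8)
n,l,st,ce=cv2.connectedComponentsWithStats(m)
s=readout.read_state(); out=f"t{s['t']:.2f} F{np.round(s['force'],1)} T{np.round(s['wrist_torque'],2)} open{s['opening']:.4f} q6 {s['q'][5]:.3f}"
if n<2: print('no handle',out); sys.exit(2)
i=1+np.argmax(st[1:,4]); p=(plane(c,*ce[i],.085)[:2]-O); lid=-.045-p@bx
print(name,f"lid {lid*1e3:.1f} mm y {p@by*1e3:.1f} area {st[i][4]} px {ce[i].round(1)}",out); sys.exit(int(lid*1e3>thr))
E
for n in wrist scene side; do python3 look.py $n 99; done; python3 - <<'E'
from h import *
c=load('w2')
snap('wrist','w3'); s=readout.read_state(); print(s['tool_pos'],s['orientation'],s['force'])
E
```

```text
t: 3.7
tool_pos: [0.64, 0.0408, 0.1162]
orientation: [-0.335, 3.12, -0.001]
force: [0.0, -0.1, 0.5]
opening: 0.0499
gripper_force: 0.0
wrist lid -2.4 mm y -1.1 area 3074 px [148.5  36.5] t3.75 F[0.5 0.  0.3] T[-0.01  0.03 -0.  ] open0.0497 q6 -1.801
scene lid 11.4 mm y -10.8 area 68 px [261.9 203.9] t3.80 F[-0.5  0.7 -0.2] T[0.05 0.01 0.01] open0.0497 q6 -1.801
side lid 9.0 mm y -26.8 area 76 px [270.4 211.4] t3.85 F[ 0.1  1.2 -0.9] T[-0.03 -0.    0.01] open0.0501 q6 -1.801
[0.63949313 0.04114795 0.11492293] [-3.35593202e-01  3.12148641e+00 -4.47834081e-04] [ 0.39547441  0.33680995 -0.07093813]
```

View pics/w3.png

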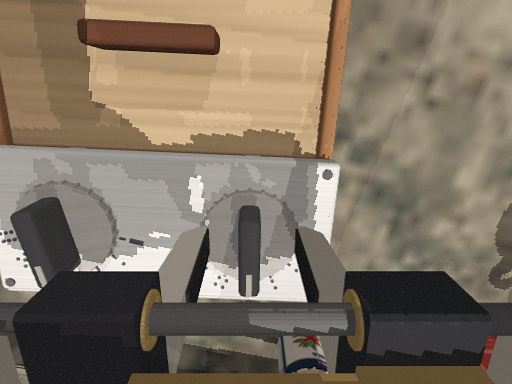

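The bar at (249,250) is centred between the fingers and aligned with them, and the lid handle is visible at (148,37). I'll close on the bar.

In the tool's units: 0.003 m is 0.06.

```bash
python3 inch.py '[0.0,0,0,0.06,0,0.0,0,0,0,0,0.0,0,0,0,0,0.0,0,0,0,0,0.0,0,0,0,0,0.0,0,0,0,0,0.0,0,0,0,0]' 15; python3 look.py wrist 99; python3 inch.py '[0.0,0,0,0,0.0191,0.0,0,0,0,0.0191,0.0,0,0,0,0.0191,0.0,0,0,0,0.0191,0.0,0,0,0,0.0191,0.0,0,0,0,0]'; for n in wrist scene side; do python3 look.py $n 99; done
```

```text
t: 4.6
tool_pos: [0.6391, 0.0395, 0.1104]
orientation: [-0.335, 3.123, -0.004]
force: [2.0, -6.2, -1.6]
opening: 0.0121
gripper_force: 15.0
wrist lid -3.1 mm y -1.4 area 2332 px [147.1  39.2] t4.65 F[ 1.7 -6.8 -0.6] T[-1.08 -0.3  -0.1 ] open0.0119 q6 -1.801
t: 5.25
tool_pos: [0.639, 0.0407, 0.1104]
orientation: [0.137, 3.138, -0.001]
force: [2.0, -3.8, -1.7]
opening: 0.012
gripper_force: 15.0
wrist lid -3.4 mm y 1.2 area 2228 px [96.5 81.8] t5.30 F[ 2.8 -3.4 -2.3] T[-0.54 -0.4  -0.04] open0.0120 q6 -1.502
scene lid 11.3 mm y -11.1 area 72 px [262. 204.] t5.35 F[ 2.6 -2.6 -2.3] T[-0.58 -0.46 -0.08] open0.0115 q6 -1.502
side lid 8.6 mm y -26.6 area 79 px [270.5 211.4] t5.40 F[ 3.1 -3.7 -2.2] T[-0.61 -0.53 -0.06] open0.0118 q6 -1.502
```

In the tool's units: 0.06 rad / 3.1416 = 0.0191.

```bash
python3 inch.py '[0.0,0,0,0,0.0191,0.0,0,0,0,0.0191,0.0,0,0,0,0.0191,0.0,0,0,0,0]' | tail -1; python3 look.py wrist 0;python3 look.py scene 13 && python3 inch.py '[0.0,0,0,0,0.0127,0.0,0,0,0,0]' | tail -1; python3 look.py scene 13 && python3 inch.py '[0.0,0,0,0,0.0127,0.0,0,0,0,0]' | tail -1;  python3 look.py scene 13 && python3 inch.py '[0.0,0,0,0,0.0127,0.0,0,0,0,0]' | tail -1;  python3 look.py scene 13 && python3 inch.py '[0.0,0,0,0,0.0127,0.0,0,0,0,0]' | tail -1;  python3 look.py scene 13; python3 look.py side 11; python3 look.py wrist 0
```

```text
gripper_force: 15.0
wrist lid -3.3 mm y 2.1 area 2648 px [ 73.8 112.2] t5.85 F[ 6.  -1.1 -4. ] T[-0.1  -0.9  -0.06] open0.0120 q6 -1.323
scene lid 10.8 mm y -10.6 area 71 px [261.9 203.8] t5.90 F[ 5.7 -0.9 -3.4] T[-0.08 -0.85 -0.03] open0.0120 q6 -1.323
gripper_force: 15.0
scene lid 11.0 mm y -10.9 area 74 px [262.  203.9] t6.15 F[ 6.  -0.1 -3.9] T[-0.05 -0.91 -0.  ] open0.0120 q6 -1.283
gripper_force: 15.0
scene lid 11.1 mm y -11.0 area 73 px [262.  203.9] t6.40 F[ 6.3  0.6 -5.1] T[ 0.06 -1.    0.02] open0.0119 q6 -1.243
gripper_force: 15.0
scene lid 11.3 mm y -11.2 area 74 px [262. 204.] t6.65 F[ 5.7  1.7 -4.7] T[ 0.11 -1.03  0.  ] open0.0117 q6 -1.203
gripper_force: 15.0
scene lid 11.0 mm y -11.0 area 72 px [262.  203.9] t6.90 F[ 5.8  1.4 -4. ] T[ 0.26 -1.14  0.  ] open0.0118 q6 -1.163
side lid 8.7 mm y -26.8 area 78 px [270.5 211.4] t6.95 F[ 6.3  1.1 -5.4] T[ 0.21 -1.11  0.03] open0.0121 q6 -1.163
wrist lid -3.4 mm y 3.6 area 3034 px [ 61.  140.4] t7.00 F[ 6.1  1.5 -5.4] T[ 0.24 -1.16 -0.02] open0.0118 q6 -1.163
```

In the tool's units: 0.035 rad / 3.1416 = 0.0111.

```bash
L="python3 look.py wrist -1.5"; 
python3 inch.py '[0.0,0,0,0,0.0111,0.0,0,0,0,0]' >/dev/null && $L && python3 inch.py '[0.0,0,0,0,0.0111,0.0,0,0,0,0]' >/dev/null && $L && python3 inch.py '[0.0,0,0,0,0.0111,0.0,0,0,0,0]' >/dev/null && $L && python3 inch.py '[0.0,0,0,0,0.0111,0.0,0,0,0,0]' >/dev/null && $L && python3 inch.py '[0.0,0,0,0,0.0111,0.0,0,0,0,0]' >/dev/null && $L && python3 inch.py '[0.0,0,0,0,0.0111,0.0,0,0,0,0]' >/dev/null && $L; python3 look.py scene 0; python3 look.py side 0
```

```text
wrist lid -3.5 mm y 3.9 area 3007 px [ 58.9 147.1] t7.25 F[ 6.7  2.6 -5.6] T[ 0.28 -1.12 -0.02] open0.0115 q6 -1.128
wrist lid -3.6 mm y 4.3 area 3057 px [ 57.2 153.5] t7.50 F[ 6.7  2.6 -5.5] T[ 0.42 -1.3   0.06] open0.0117 q6 -1.093
wrist lid -3.6 mm y 4.4 area 3039 px [ 55.2 160.2] t7.75 F[ 8.3  3.8 -6. ] T[ 0.47 -1.31  0.01] open0.0120 q6 -1.058
wrist lid -3.7 mm y 4.7 area 3010 px [ 53.9 166.7] t8.00 F[ 8.8  3.3 -5.7] T[ 0.58 -1.36  0.06] open0.0120 q6 -1.023
wrist lid 2.3 mm y 8.1 area 2626 px [ 47.1 161.9] t8.25 F[ 9.   3.6 -6.3] T[ 0.68 -1.45 -0.04] open0.0119 q6 -0.988
scene lid 19.2 mm y -11.0 area 75 px [260.8 205.1] t8.30 F[ 8.8  3.5 -6.1] T[ 0.61 -1.46  0.  ] open0.0119 q6 -0.988
side lid 17.2 mm y -28.6 area 81 px [267.8 212.2] t8.35 F[ 9.   4.7 -5.6] T[ 0.67 -1.45 -0.01] open0.0120 q6 -0.988
```

The step came: the lid moved about 8 mm in both the scene and side views. I'll release, lift, turn round and go over the right dial.

In the tool's units: -0.03 m is -0.6.

```bash
python3 inch.py '[0.045,0,0,0,0,0.045,0,0,0,0,0.045,0,0,0,0,0.045,0,0,-0.6,0,0.045,0,0,-0.6,0,0.045,0,0,-0.6,0]'; python3 look.py scene 0; python3 inch.py '[0.045,0,0,0,0.0474,0.045,0,0,0,0.0474,0.045,0,0,0,0.0474,0.045,0,0,0,0.0474,0.045,0,0,0,0.0474,0.045,0,0,0,0.0474,0.045,0,0,0,0.0474,0.045,0,0,0,0.0474,0.045,0,0,0,0.0474,0.045,0,0,0,0.0474,0.045,0,0,0,0.0474,0.045,0,0,0,0.0474,0.045,0,0,0,0.0474,0.045,0,0,0,0.0474,0.045,0,0,0,0.0474,0.045,-0.158,0.744,0,0,0.045,-0.158,0.744,0,0,0.045,-0.158,0.744,0,0,0.045,0,0,0,0,0.045,0,0,0,0]'; python3 look.py scene 0;  python3 look.py side 0; python3 - <<'E'
from h import *
c=snap('wrist','w4'); s=readout.read_state(); print(s['q'],s['tool_pos'],s['orientation'],s['force'])
for d in (0,.023,-.023): print(proj(c,(.6584+d*np.cos(.38),-.0714+d*np.sin(.38),.1155)))
E
```

```text
t: 8.95
tool_pos: [0.6382, 0.0412, 0.2012]
orientation: [-0.928, -3.0, 0.0]
force: [-0.3, -0.0, 1.0]
opening: 0.045
gripper_force: 0.0
scene lid 20.5 mm y -10.9 area 74 px [260.6 205.3] t9.00 F[ 1.4 -0.6  4. ] T[ 0.01 -0.03 -0.01] open0.0447 q6 -0.986
t: 11.0
tool_pos: [0.6495, -0.0732, 0.2003]
orientation: [-3.105, -0.476, 0.001]
force: [-0.0, -0.3, 0.7]
opening: 0.0453
gripper_force: 0.0
scene lid 19.9 mm y -9.3 area 70 px [260.3 205. ] t11.05 F[0.3 0.4 0. ] T[-0.05  0.15 -0.04] open0.0447 q6 1.076
side lid 17.6 mm y -29.1 area 74 px [267.7 212.3] t11.10 F[-0.4  0.8  0.6] T[-0.02  0.18  0.01] open0.0448 q6 1.076
[-1.87805373e-01  2.91997443e-01  1.37145197e+00  3.75407175e-04
  1.47842549e+00  1.07594777e+00] [ 0.64960596 -0.0712015   0.20038266] [-3.10421026e+00 -4.80287836e-01  2.21203215e-04] [-0.30182871  0.28875347 -0.11567766]
[255.44735627 189.95074801]
[253.30811496 160.91045137]
[257.46882147 217.39222878]
```

View pics/w4.png

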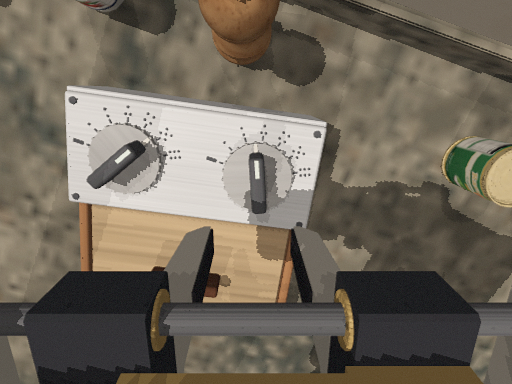

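```bash
python3 - <<'E'
from h import *
c=load('w4')
P=lambda p,z:plane(c,*p,z)[:2].round(4)
yaw=lambda a,b:np.arctan2(*(b-a)[::-1])
s=[P(p,.08) for p in [(72,99),(318,133),(301,226),(75,197)]];print('screws',*s,np.mean(s,0),yaw(s[1],s[0])-np.pi/2,yaw(s[2],s[3])-np.pi/2)
print('disc c',P((257,176),.0885),P((124.5,158),.0885))
for z in (.1155,): print(P((256,157),z),P((259,212),z),yaw(P((259,212),z),P((256,157),z)))
g=cv2.cvtColor(c['image'],cv2.COLOR_RGB2GRAY)[140:222,238:280]
m=(g<100).astype(np.uint8);n,l,st,ce=cv2.connectedComponentsWithStats(m);i=1+np.argmax(st[1:,4]);print(st[i],ce[i]+[238,140]);print([(r+140,(np.where(l[r]==i)[0]+238)[[0,-1]].tolist()) for r in range(8,76,6) if (l[r]==i).any()])
E
```

```text
screws [0.6769 0.0918] [ 0.7118 -0.1102] [ 0.6271 -0.1262] [0.5924 0.0776] [ 0.65205 -0.01675] 0.17108332584166042 0.16864766909945317
disc c [ 0.6626 -0.0718] [0.6439 0.0389]
[ 0.6832 -0.0639] [ 0.6418 -0.0797] 0.36458148706536947
[ 11  12  28  62 916] [259.45087336 184.03930131]
[(154, [250, 262]), (160, [249, 268]), (166, [250, 265]), (172, [250, 275]), (178, [250, 275]), (184, [251, 272]), (190, [251, 270]), (196, [251, 266]), (202, [251, 266]), (208, [251, 266])]
```

The view shows the right bar from (259,212) to (256,157), with the pointer at the top. Its yaw is about 0.365, so its value is about 1.15. The mill stands behind the plate at (238,30). Next I descend on the right dial.

In the tool's units: 0.022 m is 0.44, 0.0094 m is 0.188, -0.058 rad / 3.1416 = -0.0185.

```bash
python3 inch.py '[0.045,0,0,0,-0.0185,0.045,0.188,0.09,0,0,0.045,0,0,0.44,0,0.045,0,0,0.44,0,0.045,0,0,0.44,0,0.045,0,0,0.38,0,0.045,0,0,0,0,0.045,0,0,0,0,0.045,0,0,0,0]'; python3 - <<'E'
from h import *
c=snap('wrist','w5'); s=readout.read_state(); print(s['q'],s['tool_pos'],s['orientation'],s['force'])
E
```

```text
t: 12.05
tool_pos: [0.6611, -0.0728, 0.1173]
orientation: [3.089, 0.569, 0.004]
force: [-0.4, -0.6, 0.0]
opening: 0.0454
gripper_force: 0.0
[-1.86995930e-01  3.80207447e-01  1.41794278e+00 -2.62768429e-06
  1.34064551e+00  1.01941539e+00] [ 0.66121115 -0.07299795  0.11743478] [3.08859781 0.56903044 0.00409459] [-0.01929454  0.14124669 -0.29725018]
```

View pics/w5.png

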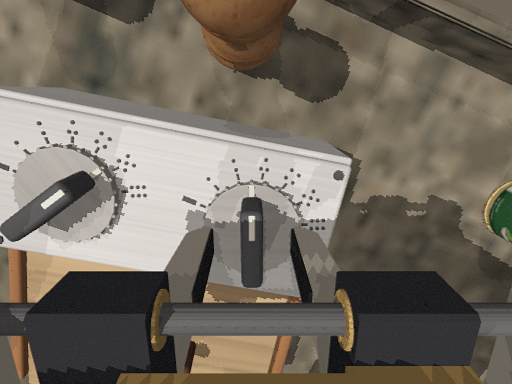

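The bar at (252,240) is centred and aligned. I'll lower, close, and begin turning counterclockwise.

In the tool's units: 0.005 m is 0.1.

```bash
python3 inch.py '[0.0,0,0,0.1,0,0.0,0,0,0,0,0.0,0,0,0,0,0.0,0,0,0,0,0.0,0,0,0,0,0.0,0,0,0,0]' 15; python3 look.py scene 25 && python3 inch.py '[0.0,0,0,0,-0.0191,0.0,0,0,0,-0.0191,0.0,0,0,0,-0.0191,0.0,0,0,0,-0.0191,0.0,0,0,0,-0.0191,0.0,0,0,0,-0.0191,0.0,0,0,0,0]'; python3 look.py scene 25; python3 look.py side 25
```

```text
t: 12.7
tool_pos: [0.6601, -0.0731, 0.1106]
orientation: [-3.09, -0.568, 0.0]
force: [-0.8, 1.0, 0.9]
opening: 0.0118
gripper_force: 15.0
scene lid 20.0 mm y -10.0 area 69 px [260.5 205.1] t12.75 F[-0.6  0.9  0.8] T[0.12 0.3  0.05] open0.0120 q6 1.019
t: 13.45
tool_pos: [0.6605, -0.0738, 0.1106]
orientation: [2.937, 1.113, 0.001]
force: [2.2, -1.8, -0.8]
opening: 0.0122
gripper_force: 15.0
scene lid 20.2 mm y -9.7 area 70 px [260.4 205.1] t13.50 F[ 3.1 -3.2 -0.9] T[-0.58 -0.32 -0.02] open0.0117 q6 0.661
side lid 17.6 mm y -29.1 area 74 px [267.7 212.3] t13.55 F[ 2.8 -2.8 -2.3] T[-0.61 -0.4   0.01] open0.0121 q6 0.661
```

In the tool's units: -0.035 rad / 3.1416 = -0.0111.

```bash
L="python3 look.py scene 22"; 
python3 inch.py '[0.0,0,0,0,-0.0111,0.0,0,0,0,0]' >/dev/null && $L && python3 inch.py '[0.0,0,0,0,-0.0111,0.0,0,0,0,0]' >/dev/null && $L && python3 inch.py '[0.0,0,0,0,-0.0111,0.0,0,0,0,0]' >/dev/null && $L && python3 inch.py '[0.0,0,0,0,-0.0111,0.0,0,0,0,0]' >/dev/null && $L && python3 inch.py '[0.0,0,0,0,-0.0111,0.0,0,0,0,0]' >/dev/null && $L && python3 inch.py '[0.0,0,0,0,-0.0111,0.0,0,0,0,0]' >/dev/null && $L && python3 inch.py '[0.0,0,0,0,-0.0111,0.0,0,0,0,0]' >/dev/null && $L && python3 inch.py '[0.0,0,0,0,-0.0111,0.0,0,0,0,0]' >/dev/null && $L; $L; python3 look.py side 0
```

```text
scene lid 20.3 mm y -9.9 area 70 px [260.4 205.2] t13.80 F[ 3.3 -3.8 -1.3] T[-0.65 -0.52 -0.07] open0.0121 q6 0.626
scene lid 20.2 mm y -9.7 area 70 px [260.4 205.1] t14.05 F[ 3.1 -3.4 -2.1] T[-0.76 -0.52 -0.06] open0.0119 q6 0.591
scene lid 19.8 mm y -9.3 area 71 px [260.3 205. ] t14.30 F[ 4.4 -3.5 -2.9] T[-0.76 -0.63 -0.02] open0.0121 q6 0.556
scene lid 20.1 mm y -9.6 area 71 px [260.4 205.1] t14.55 F[ 4.4 -4.9 -3.1] T[-0.8  -0.63 -0.1 ] open0.0118 q6 0.521
scene lid 19.9 mm y -9.7 area 72 px [260.4 205.1] t14.80 F[ 5.3 -4.6 -3.3] T[-0.81 -0.67 -0.02] open0.0122 q6 0.486
scene lid 20.5 mm y -10.1 area 72 px [260.4 205.2] t15.05 F[ 5.6 -4.5 -2.7] T[-0.89 -0.77 -0.03] open0.0121 q6 0.451
scene lid 20.4 mm y -10.1 area 69 px [260.4 205.2] t15.30 F[ 4.3 -4.5 -3.6] T[-0.91 -0.87 -0.03] open0.0120 q6 0.416
scene lid 20.1 mm y -9.6 area 71 px [260.4 205.1] t15.55 F[ 7.  -5.1 -4. ] T[-0.95 -0.89 -0.08] open0.0118 q6 0.381
scene lid 20.1 mm y -9.8 area 69 px [260.4 205.1] t15.60 F[ 6.1 -5.5 -4.5] T[-0.96 -0.9  -0.03] open0.0118 q6 0.381
side lid 17.6 mm y -29.1 area 74 px [267.7 212.3] t15.65 F[ 6.3 -5.9 -4.9] T[-0.92 -0.9   0.02] open0.0117 q6 0.381
```

In the tool's units: -0.035 rad / 3.1416 = -0.0111.

```bash
L="python3 look.py scene 22"; 
python3 inch.py '[0.0,0,0,0,-0.0111,0.0,0,0,0,0]' >/dev/null && $L && python3 inch.py '[0.0,0,0,0,-0.0111,0.0,0,0,0,0]' >/dev/null && $L && python3 inch.py '[0.0,0,0,0,-0.0111,0.0,0,0,0,0]' >/dev/null && $L && python3 inch.py '[0.0,0,0,0,-0.0111,0.0,0,0,0,0]' >/dev/null && $L && python3 inch.py '[0.0,0,0,0,-0.0111,0.0,0,0,0,0]' >/dev/null && $L && python3 inch.py '[0.0,0,0,0,-0.0111,0.0,0,0,0,0]' >/dev/null && $L; $L; python3 look.py side 0
```

```text
scene lid 20.4 mm y -9.8 area 69 px [260.4 205.2] t15.90 F[ 6.8 -5.5 -4. ] T[-0.96 -1.01  0.04] open0.0119 q6 0.346
scene lid 20.0 mm y -9.4 area 68 px [260.3 205.1] t16.15 F[ 6.8 -5.1 -4.6] T[-0.98 -1.    0.03] open0.0116 q6 0.311
scene lid 20.1 mm y -9.6 area 71 px [260.4 205.1] t16.40 F[ 7.9 -6.  -4.6] T[-1.02 -1.2  -0.01] open0.0118 q6 0.276
scene lid 20.5 mm y -10.5 area 70 px [260.5 205.2] t16.65 F[ 7.4 -4.8 -5.1] T[-1.05 -1.13 -0.  ] open0.0117 q6 0.241
scene lid 29.9 mm y -9.8 area 72 px [259.  206.6] t16.90 F[ 8.  -5.6 -6. ] T[-1.06 -1.36  0.04] open0.0121 q6 0.206
scene lid 32.3 mm y -9.5 area 70 px [258.5 206.9] t16.95 F[ 7.8 -5.6 -5. ] T[-1.09 -1.3   0.01] open0.0120 q6 0.206
side lid 31.7 mm y -31.6 area 75 px [263.  213.6] t17.00 F[ 8.9 -6.1 -5.2] T[-1.07 -1.26 -0.05] open0.0118 q6 0.206
```

```bash
python3 inch.py '[0.0,0,0,0,0,0.0,0,0,0,0,0.0,0,0,0,0]' >/dev/null; python3 look.py scene 0;  python3 look.py side 0
```

```text
scene lid 37.6 mm y -9.2 area 72 px [257.7 207.6] t17.35 F[ 7.8 -6.2 -4.9] T[-1.07 -1.23  0.02] open0.0116 q6 0.206
side lid 35.5 mm y -31.0 area 73 px [261.6 213.7] t17.40 F[ 8.3 -6.3 -5.2] T[-1.07 -1.36 -0.  ] open0.0117 q6 0.206
```

The second step is full: the lid is now about 26 mm out. I'll release, lift, turn to align with the handle and go above it.

In the tool's units: -0.0346 m is -0.692, -0.03 m is -0.6, -0.1225 rad / 3.1416 = -0.039.

```bash
python3 inch.py '[0.045,0,0,0,0,0.045,0,0,0,0,0.045,0,0,0,0,0.045,0,0,-0.6,0,0.045,0,0,-0.6,0,0.045,0,0,-0.6,0,0.045,0,0,0,-0.039,0.045,0,0,0,-0.039,0.045,0,0,0,-0.039,0.045,0,0,0,-0.039,0.045,0.296,-0.692,0,0,0.045,0.296,-0.692,0,0,0.045,0.296,-0.692,0,0,0.045,0.296,-0.692,0,0,0.045,0,0,0,0,0.045,0,0,0,0]'; python3 look.py scene 0;  python3 look.py side 0; python3 look.py wrist 0; python3 - <<'E'
from h import *
from scipy.spatial.transform import Rotation as R
c=snap('wrist','w6'); s=readout.read_state(); print(s['q'],s['tool_pos'],s['force']);print(R.from_rotvec(s['orientation']).as_matrix().round(3))
E
```

```text
t: 19.0
tool_pos: [0.5161, -0.0274, 0.2008]
orientation: [2.109, 2.327, 0.001]
force: [0.6, 0.2, 1.6]
opening: 0.0452
gripper_force: 0.0
scene lid 38.1 mm y -9.1 area 74 px [257.6 207.7] t19.05 F[ 0.1 -0.4 -0.3] T[-0.13  0.04  0.01] open0.0451 q6 -0.251
side lid 35.7 mm y -31.0 area 76 px [261.5 213.8] t19.10 F[0.7 0.2 0.1] T[-0.07  0.05  0.04] open0.0450 q6 -0.251
wrist lid 25.1 mm y 2.3 area 982 px [249.  198.3] t19.15 F[0.  0.3 1.2] T[-0.13  0.07  0.02] open0.0448 q6 -0.251
[-1.53225087e-01 -7.23846923e-02  1.76191510e+00  8.94066704e-06
  1.45120475e+00 -2.50926964e-01] [ 0.51759215 -0.02812446  0.20085714] [-1.32615401  0.08868833 -0.06554964]
[[-0.098  0.995  0.001]
 [ 0.995  0.098 -0.   ]
 [-0.     0.001 -1.   ]]
```

View pics/w6.png

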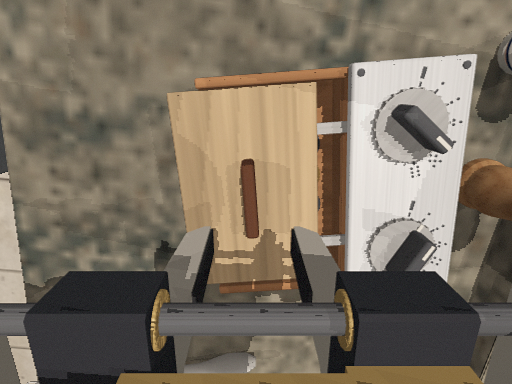

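The view shows the lid part-open with both studs clear and the handle at (250,198). I'll descend over the handle.

Units first: shifts go in shares of 50 mm and turns go in shares of pi rad. So 0.0225 m is 0.45, -0.0072 m is -0.144, -0.072 rad / 3.1416 = -0.0229.

```bash
python3 inch.py '[0.045,0,0,0,-0.0229,0.045,-0.144,-0.092,0,0,0.045,0,0,0.45,0,0.045,0,0,0.45,0,0.045,0,0,0.45,0,0.045,0,0,0.45,0,0.045,0,0,0.45,0,0.045,0,0,0,0,0.045,0,0,0,0,0.045,0,0,0,0]' 8; python3 look.py wrist 0; python3 - <<'E'
from h import *
s=readout.read_state(); print(s['tool_pos'],s['orientation'],s['force'])
E
```

```text
t: 20.2
tool_pos: [0.5144, -0.0362, 0.0895]
orientation: [2.025, 2.4, 0.002]
force: [0.6, 0.4, 0.7]
opening: 0.0449
gripper_force: 0.0
wrist lid 20.5 mm y 0.5 area 4409 px [263.3 255.7] t20.25 F[-0.5 -0.5  0.1] T[-0.01  0.05  0.01] open0.0450 q6 -0.339
[ 0.51448055 -0.03610814  0.0896352 ] [2.02414856e+00 2.39970934e+00 1.94538381e-03] [-0.45822638 -0.53210576  0.09885598]
```

In the tool's units: 0.004 m is 0.08.

```bash
python3 inch.py '[0.045,0,0,0.08,0,0.045,0,0,0,0,0.0,0,0,0,0,0.0,0,0,0,0,0.0,0,0,0,0,0.0,0,0,0,0,0.0,0,0,0,0]' 10; python3 look.py side 0; python3 look.py scene 0;python3 - <<'E'
from h import *
s=readout.read_state(); print(s['tool_pos'],s['orientation'],s['force'])
E
```

```text
t: 20.95
tool_pos: [0.5133, -0.0357, 0.084]
orientation: [2.025, 2.402, 0.0]
force: [-0.4, -0.4, -0.0]
opening: 0.0117
gripper_force: 10.0
side lid 30.9 mm y -25.1 area 109 px [262.4 212.5] t21.00 F[-0.7 -0.8  0.7] T[-0.11  0.05 -0.03] open0.0119 q6 -0.339
scene lid 6.4 mm y 10.5 area 116 px [257.6 201.3] t21.05 F[ 0.6 -0.8  0.5] T[-0.09 -0.01 -0.02] open0.0120 q6 -0.339
[ 0.51332067 -0.03572924  0.08399801] [2.02481917e+00 2.40188491e+00 1.18685611e-04] [ 0.56567557 -0.80244675  0.49733041]
```

In the tool's units: -0.005 m is -0.1, -0.004 m is -0.08.

```bash
python3 inch.py '[0.0,0,-0.08,0,0,0.0,0,-0.1,0,0,0.0,0,-0.1,0,0,0.0,0,-0.1,0,0,0.0,0,-0.1,0,0,0.0,0,-0.1,0,0,0.0,0,-0.1,0,0,0.0,0,-0.1,0,0,0.0,0,-0.1,0,0,0.0,0,-0.04,0,0,0.0,0,0,0,0]'; S="python3 -c \"
from plant import robot, readout, read_camera
s=readout.read_state();print(s['tool_pos'],s['force'].round(1))\""; eval $S; python3 inch.py '[0.0,0,-0.02,0,0,0.0,0,0,0,0]' >/dev/null; eval $S; python3 inch.py '[0.0,0,-0.02,0,0,0.0,0,0,0,0]' >/dev/null; eval $S; python3 inch.py '[0.0,0,-0.02,0,0,0.0,0,0,0,0]' >/dev/null; eval $S
```

```text
t: 22.15
tool_pos: [0.4687, -0.0433, 0.084]
orientation: [2.024, 2.4, 0.003]
force: [8.8, 2.0, -6.1]
opening: 0.0121
gripper_force: 10.0  File "<string>", line 1
    from plant import robot s, readout, read_camera=readout.read_state();print(s['tool_pos'],s['force'].round(1))
IndentationError: unexpected indent
  File "<string>", line 1
    from plant import robot s, readout, read_camera=readout.read_state();print(s['tool_pos'],s['force'].round(1))
IndentationError: unexpected indent
  File "<string>", line 1
    from plant import robot s, readout, read_camera=readout.read_state();print(s['tool_pos'],s['force'].round(1))
IndentationError: unexpected indent
  File "<string>", line 1
    from plant import robot s, readout, read_camera=readout.read_state();print(s['tool_pos'],s['force'].round(1))
IndentationError: unexpected indent
```

```bash
cat > st.py <<'E'
from plant import robot, readout, read_camera
s=readout.read_state();print(s['t'],s['tool_pos'],s['force'].round(1),s['opening'])
E
python3 st.py; python3 look.py side 0
```

```text
22.75 [ 0.4674761  -0.04355319  0.08407838] [ 20.2   3.2 -16.2] 0.01410268945290322
side lid 11.0 mm y -54.0 area 6 px [273.7 215.8] t22.80 F[ 19.5   5.  -16.4] T[ 0.51 -3.15  0.03] open0.0143 q6 -0.374
```

The force rose while the position stalled, so the lid is at its open stop. I'll ease back, release and lift.

In the tool's units: 0.002 m is 0.04, 0.001 m is 0.02.

```bash
python3 inch.py '[0.0,0,0.04,0,0,0.0,0,0.02,0,0,0.0,0,0,0,0]'; python3 inch.py '[0.04,0,0,0,0,0.04,0,0,0,0,0.04,0,0,0,0,0.04,0,0,-0.2,0,0.04,0,0,-0.6,0,0.04,0,0,-0.8,0,0.04,0,0,-0.8,0,0.04,0,0,0,0,0.04,0,0,0,0]'; python3 - <<'E'
from h import *
c=snap('wrist','w7'); snap('scene','s7'); s=readout.read_state(); print(s['tool_pos'],s['force'])
b=np.array([.9856,.1692]);O=np.array([.5838,-.0264])
for x in (-.12,): print('pred',proj(c,[*(O+x*b),.0895]))
E
```

```text
t: 23.1
tool_pos: [0.4687, -0.0433, 0.084]
orientation: [2.024, 2.401, 0.002]
force: [8.4, 1.8, -5.8]
opening: 0.0116
gripper_force: 10.0
t: 24.0
tool_pos: [0.4688, -0.0437, 0.2058]
orientation: [2.023, 2.4, 0.002]
force: [0.8, -0.1, -0.0]
opening: 0.0399
gripper_force: 0.0
[ 0.46726027 -0.04341137  0.20310387] [-0.17746885  0.18932966 -0.44800732]
pred [249.04952108 192.57138486]
```

View pics/w7.png

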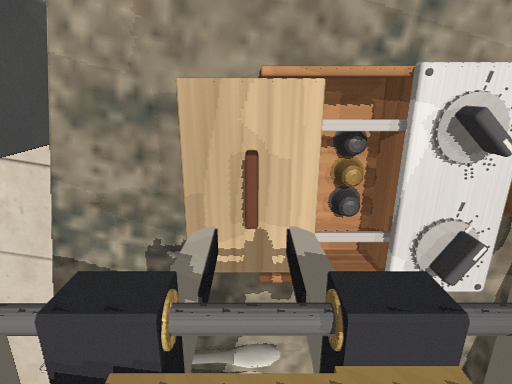

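The lid is wide open with the pods exposed and the handle at (252,190). I'll check the travel against the plate's screw (429,71), comparing with the earlier picture.

```bash
python3 - <<'E'
from h import *
b=np.array([.9856,.1692])
for f,scr in (('w6',(361,72)),('w7',(429,71))):
    c=load(f);hsv=cv2.cvtColor(c['image'],cv2.COLOR_RGB2HSV)
    m=((hsv[:,:,2]<125)&(hsv[:,:,1]>90)).astype(np.uint8);k=np.zeros_like(m);k[145:245,235:268]=m[145:245,235:268]
    n,l,st,ce=cv2.connectedComponentsWithStats(k);i=1+np.argmax(st[1:,4])
    h=plane(c,*ce[i],.085)[:2];p=plane(c,*scr,.08)[:2];print(f,st[i],ce[i],h,p,(h-p)@b, 'lid abs',-.045-(h-[.5838,-.0264])@b)
E
python3 look.py scene 0; python3 look.py side 0
```

```text
w6 [ 240  159   19   79 1135] [249.09867841 198.21497797] [ 0.51448953 -0.03598511] [0.59368085 0.07755053] -0.09726119494153586 lid abs 0.02493420022087106
w7 [ 241  150   18   79 1210] [250.08595041 189.08347107] [ 0.46611967 -0.04477618] [0.59328119 0.07780144] -0.14607053098941114 lid abs 0.07409498127792981
scene lid 22.5 mm y -10.8 area 7 px [260.3 205.6] t24.15 F[ 0.3 -0.   0.2] T[-0.03  0.07 -0.03] open0.0401 q6 -0.372
side lid 15.2 mm y -56.4 area 4 px [272.5 216.5] t24.20 F[0.1 0.  0. ] T[-0.05  0.04  0.05] open0.0400 q6 -0.372
```

The travel since the second step is 49 mm, which puts the lid at its 75 mm stop. The gripper is clear, so I'll hand in.

```bash
python3 -c "
from plant import robot, readout, read_camera
print(robot.close_job())"
```

```text
the job is handed in; nothing more can be done
None
```

The box is open and the job is handed in: left dial first, then right, each turned until its lid step came. The lid is at its open stop (about 75 mm by camera) and let go, and nothing else was moved.

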